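# Unlock the spring pin and slide the red-capped vial into its reader

### The arm

A 6-joint arm with a two-finger parallel gripper is mounted at the origin on a cart in front of the work surface, level with it; the furniture and walls round the work are solid. World frame = base frame: x ahead of the robot, y to its left, z up, the work surface at z = 0. Lengths are in m, angles in rad, forces in N, time in s.
With the tool pointing down it reaches from about 0.325 to 0.9 m from the base axis. Payload 6.1 kg.
Tool frame: the origin (TCP) lies on the centre line of the jaws, within the pads' length; the fingertips stand 17 mm ahead of it and the grasp point (between the pads) lies 2 mm behind it (env.nose_length is the y of the fingertips in the tool frame, in m); y points along the fingers, x is the direction in which the jaws open and shut, and the axes are right-handed (so a half turn about y gives the same grasp; the last joint's range is limited). The gripper opens to 85 mm and grips with 20 to 120 N. Pads are 22 mm wide; open, the fingers measure 114 mm over their backs; the gripper's body (76 mm by 85 mm) begins 54 mm behind the grasp point. The pads swing forward as they close: fully open they stand 13 mm farther back than shut.
Start: joints at [1.046, 0.22, 1.526, -0, 1.395, -0.126], TCP at [0.243, 0.576, 0.227] pointing down, gripper open.
Joint ranges: [-2.98, 2.98], [-0.91, 2.08], [0.09, 2.57], [-1.24, 4.39], [0.2, 2.65], [-2.68, 2.68]. Speed limits (rad/s): [2.57, 2.57, 3.01, 3.14, 3.14, 3.14].

### API

Orientations are given as a unit quaternion [x, y, z, w].
In Python, from cell import env, vision gives the robot as it stands.
- The arm moves only by the shell command python3 -m crank 'ROWS'. ROWS is JSON, a list of rows, each a list of 3 entries, a list of its own where there are three numbers: the turn, a rotation vector about the tool's x, y, z in degrees, then the shift along the tool's x, y, z in cm, then the finger opening in cm, from 0 to 8.54. A call has 1 to 20 rows; each row is the pose to reach, as a shift and turn from the pose commanded when the call began, along the tool's axes at that moment; what a row does not reach only later rows make up. A row lasts 1/12 s, in which the tool goes at most 41.7 mm and 7.16 degrees, less where a joint would pass 70% of its speed; a pose out of reach is approached as far as the arm can. A call with a gripper value outside its range is refused whole. The fingers move at their own pace and stop on an object; the grip force is fixed at half the most. Time passes only in rows, so rows that repeat a pose let the fingers close. It gives the time, the measured TCP pose, the force and the opening at its end, in the units of the state.
- env.read_state(): the state, without advancing time (a new reading comes with each control period).
- vision.capture(name): name is "side" or "top" or "wrist"; returns a dict with "image" (480x640x3 uint8, red, green, blue), "range_z" (480x640 float32, m along the optical axis (not along the pixel's ray), 0 where there is no reading), "camera_matrix" (3x3 intrinsics, pixels), "dist_coeffs" ([k1, k2, p1, p2, k3] as OpenCV has them; the pictures are not rectified), "cam_to_world" (4x4, takes a point from camera to world coordinates). Camera axes: x right, y up, looking along -z (the intrinsics and any distortion apply to the point x, -y, -z); pixel columns grow to the right and rows downward; lengths in m; the calibration is good to about 2 mm. A picture is of the moment at which its call begins.
- env.hand_in(): hands the job in, once; it reports no verdict.
The state is a dict: "clock": time; "joint_pos": joint angles; "qd": joint speeds; "effort": joint torques, N m; "eef_pos": TCP position; "tcp_rot": TCP orientation; "force": force on the tool from outside, world axes, zero at the start; "ft_torque": the same for the moment, N m; "gripper_width": opening from 0.0 (shut) to 1.0 (fully open).
Only numpy, scipy, OpenCV 4.12 (cv2) and the standard library are available. Lean on these libraries where they do the work, as an engineer would, in place of code of your own. Each camera call takes 0.05 s, during which the arm holds its last target. There are 200 camera calls.

### The job

Two vial readers stand on the bench; work on the one with the red-capped vial and the red T-handle. Pull that T-handle up, give it a quarter turn and let it settle in its rest notch so that the spring pin stays up, then use the upright black handle to slide the carriage with the vial away from the pin, all the way to its end stop between the white reader posts.

Things in the scene. Friction and masses are not known exactly. Their poses are not given: they have to be found in the camera images.
- red_tbar: Red T-handle of the spring lock pin: a bar 12 mm thick (x), 50 long (y), 22 tall (z, up); origin at its centre, 89 mm above the bench when locked. A 9 mm stem under it enters a 38 mm square brass block, top at 62 mm. Locked, the bar lies across the rail. Raised 17 mm or more it turns freely, up to 95 degrees either way; at a quarter turn (within 10 degrees) it drops 3 mm into the rest notch.
- red_pin (a joint): How far the red T-handle's pin is pulled up, in m: 0 locked, 0.014 parked in the rest notch (bar along the rail), 0.017 riding on the block's top outside the notch, 0.026 upper stop. A spring pulls it down with 5 N at 0, 9 N at the upper stop.
- red_handle (a point): Grip point, 80 mm above the bench, of the carriage's upright black post: 20 mm (x) by 16 mm (y), from 30 to 96 mm height. x is the sliding direction, along the rail away from the pin; z up. At the start the pin's axis is 80 mm behind (-x); the red-capped vial, 27 mm wide, top at 87 mm, is 50 mm ahead on the carriage; white posts 82 mm tall are 94 mm ahead, 28 mm each side of the rail's centre.
- red_carriage (a joint): How far the carriage with the red-capped vial has slid away from the pin, in m: 0 at the locked place, 0.06 at the end stop, vial between the white posts. About 2 N of friction; it stays where it is left and cannot move while the pin is down in it.

How it is judged:
By the outcome, as a careful person would: the job done as asked, in the order asked, and still so for the second after the job is handed in, with the robot touching nothing.
It also fails if it takes over 43 s, if anything falls off the work surface, if the arm or the gripper's body presses on something with over 40 N, if the wrist force passes 120 N, or if a joint passes its speed limit or range.

## Working session

There is one attempt and no reset: what is moved stays moved. The work goes in short steps, Python scripts to look and compute and a shell command to move; the robot and the scene stay as the last step left them, time stands still between calls to the robot, and variables do not carry over. Pictures are saved under pics/ and viewed, about 8 in all and at most 12, crops included, and the job is handed in when it is done.

```bash
mkdir -p pics; ls
python3 - <<'E'
from cell import env, vision
import cv2,numpy as np,pickle
s=env.read_state(); print(s['clock'],s['eef_pos'],s['tcp_rot'],s['gripper_width'])
d={n:vision.capture(n) for n in("top","side")}
pickle.dump(d,open('cap0.pkl','wb'))
for n in d:
    cv2.imwrite(f'pics/{n}0.png',d[n]['image'][:,:,::-1]); print(n,d[n]['cam_to_world'].round(3).tolist(),d[n]['camera_matrix'].round(1).tolist(),d[n]['dist_coeffs'])
E
```

```text
pics
0.0 [0.24237482 0.57540631 0.22548321] [ 0.58944286  0.39042168 -0.39168566 -0.58882118] 1.0003942254554508
top [[-0.013, 0.993, -0.117, 0.414], [-1.0, -0.012, 0.005, -0.009], [0.003, 0.117, 0.993, 0.939], [0.0, 0.0, 0.0, 1.0]] [[522.2, 0.0, 330.4], [0.0, 522.2, 236.6], [0.0, 0.0, 1.0]] [-0.10549768  0.          0.          0.          0.        ]
side [[0.984, 0.096, -0.147, 0.359], [-0.175, 0.596, -0.783, -0.73], [0.012, 0.797, 0.604, 0.63], [0.0, 0.0, 0.0, 1.0]] [[609.6, 0.0, 322.0], [0.0, 609.6, 231.7], [0.0, 0.0, 1.0]] [-0.07794006  0.          0.          0.          0.        ]
```

View pics/top0.png

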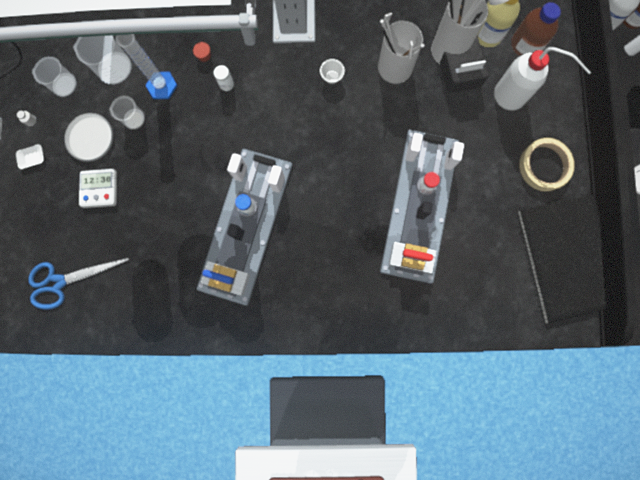

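View pics/side0.png

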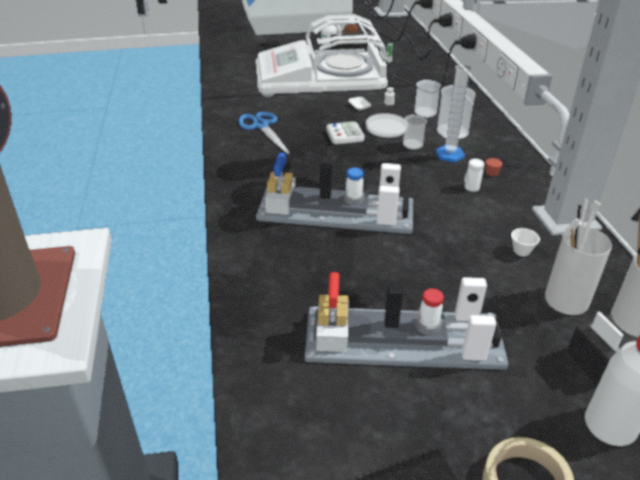

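The top view shows the red bar at about (417,255), the red cap at (431,180), and the rail running slightly right of up. The side view shows the red bar at (334,288), the black post at (394,308), the cap at (432,297), and the other reader behind them.

```bash
cat > h.py <<'E'
import cv2,numpy as np
def ray(c,uv):
    p=cv2.undistortPoints(np.array([[uv]],float),c['camera_matrix'],c['dist_coeffs'])[0,0]
    T=c['cam_to_world']; return T[:3,3],T[:3,:3]@np.array([p[0],-p[1],-1])
def onz(c,uv,z):
    o,d=ray(c,uv); return o+d*(z-o[2])/d[2]
def tri(c1,u1,c2,u2):
    o1,d1=ray(c1,u1);o2,d2=ray(c2,u2)
    k=np.linalg.lstsq(np.c_[d1,-d2],o2-o1,rcond=None)[0]
    a,b=o1+k[0]*d1,o2+k[1]*d2; return (a+b)/2,np.linalg.norm(a-b)
def cloud(c):
    v,u=np.mgrid[:480,:640]; uv=np.stack([u,v],-1).reshape(-1,1,2).astype(float)
    p=cv2.undistortPoints(uv,c['camera_matrix'],c['dist_coeffs'])[:,0]
    z=c['range_z'].reshape(-1); T=c['cam_to_world']
    P=np.c_[p[:,0]*z,-p[:,1]*z,-z]@T[:3,:3].T+T[:3,3]; P[z==0]=np.nan
    return P.reshape(480,640,3)
def red(c): 
    h=cv2.cvtColor(c['image'],cv2.COLOR_RGB2HSV); return ((h[...,0]<8)|(h[...,0]>172))&(h[...,1]>150)&(h[...,2]>90)
E
python3 - <<'E'
from h import *
import pickle
d=pickle.load(open('cap0.pkl','rb'))
boxes={'top':[(395,240,445,270),(415,165,450,195)],'side':[(320,265,350,312),(415,285,450,310)]}
for n in d:
    c=d[n];P=cloud(c);m=red(c)
    for (a,b,e,f) in boxes[n]:
        k=np.zeros_like(m);k[b:f,a:e]=m[b:f,a:e]
        v,u=np.nonzero(k);r=cv2.minAreaRect(np.c_[u,v].astype(np.float32))
        Q=P[k]; z=np.nanpercentile(Q[:,2],80); t=Q[Q[:,2]>z-.006]
        print(n,len(u),u.mean().round(1),v.mean().round(1),r,'cloud med',np.nanmedian(Q,0).round(4),'top',np.nanmean(t,0).round(4),'z80',z.round(4))
        if n=='top': 
            for zz in(.1,.087): print('  onz',zz,onz(c,(u.mean(),v.mean()),zz).round(4))
            bp=cv2.boxPoints(r); print([onz(c,q,.1).round(4).tolist() for q in bp])
c=d['top']; P=cloud(c)
# black post top
h=cv2.cvtColor(c['image'],cv2.COLOR_RGB2HSV)
reg=np.zeros((480,640),bool);reg[190:225,405:445]=1
k=reg&(P[...,2]>.085)&(h[...,2]<80); v,u=np.nonzero(k);print('post',len(u),P[k].mean(0),u.mean(),v.mean(),onz(c,(u.mean(),v.mean()),.096))
reg[:]=0;reg[120:170,405:470]=1
k=(reg&(P[...,2]>.075)&(h[...,2]>150)&(h[...,1]<60)).astype(np.uint8)
n,l,s,ce=cv2.connectedComponentsWithStats(k)
for i in range(1,n):
    if s[i,4]>20: print('whitepost',s[i],onz(c,ce[i],.082),P[l==i].mean(0))
E
```

```text
top 189 417.0 254.4 ((417.6097106933594, 254.48777770996094), (28.076902389526367, 6.9843034744262695), 12.094757080078125) cloud med [ 0.4821 -0.152   0.1   ] top [ 0.4822 -0.1522  0.0999] z80 0.101
  onz 0.1 [ 0.4822 -0.1521  0.1   ]
  onz 0.087 [ 0.4832 -0.1543  0.087 ]
[[0.4816, -0.1295, 0.1], [0.4926, -0.1322, 0.1], [0.4825, -0.1766, 0.1], [0.4714, -0.1738, 0.1]]
top 160 431.3 179.5 ((431.5, 179.5), (13.0, 13.0), 90.0) cloud med [ 0.6088 -0.1823  0.0877] top [ 0.6084 -0.1824  0.0876] z80 0.0887
  onz 0.1 [ 0.6056 -0.1798  0.1   ]
  onz 0.087 [ 0.6085 -0.1825  0.087 ]
[[0.6166, -0.1699, 0.1], [0.6165, -0.1915, 0.1], [0.5946, -0.1906, 0.1], [0.5947, -0.169, 0.1]]
side 309 333.5 288.1 ((334.0, 289.0), (34.0, 10.0), 90.0) cloud med [ 0.4814 -0.1606  0.0995] top [ 0.4817 -0.1582  0.0998] z80 0.1007
side 230 432.7 297.4 ((432.5, 297.0), (16.0, 19.0), 90.0) cloud med [ 0.6083 -0.1887  0.087 ] top [ 0.6084 -0.1871  0.087 ] z80 0.0882
post 112 [ 0.55961807 -0.17090584  0.09513759] 426.39285714285717 207.54464285714286 [ 0.55947026 -0.17074231  0.096     ]
whitepost [410 133  13  20 180] [ 0.67374833 -0.15972081  0.082     ] [ 0.67384446 -0.15977185  0.0817274 ]
whitepost [452 142  12  20 182] [ 0.65795153 -0.23045523  0.082     ] [ 0.65806133 -0.2305463   0.08166015]
```

```bash
cat >> h.py <<'E'
from scipy.spatial.transform import Rotation as R
RAIL=-13.4
def plan(s,pos,yaw):
    """tool down, tool x at world yaw (deg)"""
    A=R.from_quat(s['tcp_rot']); a=np.radians(yaw)
    x=np.array([np.cos(a),np.sin(a),0]);y=np.array([0,0,-1.]);B=R.from_matrix(np.c_[x,y,np.cross(x,y)])
    print('yaw',yaw,'turn',np.degrees((A.inv()*B).as_rotvec()).round(2),'shift cm',(A.inv().apply(np.array(pos)-s['eef_pos'])*100).round(2))
def show(s):
    M=R.from_quat(s['tcp_rot']).as_matrix()
    print('t',round(s['clock'],2),'pos',np.round(s['eef_pos'],4),'yawx',np.degrees(np.arctan2(M[1,0],M[0,0])).round(2),'down',M[:,1].round(3),'F',np.round(s['force'],1),'q',np.round(s['joint_pos'],2),'w',round(s['gripper_width'],3))
E
python3 - <<'E'
from h import *
from cell import env
s=env.read_state();show(s)
for y in(RAIL,RAIL+180): plan(s,[.482,-.152,.16],y)
E
```

```text
t 0.1 pos [0.2424 0.5755 0.2256] yawx 67.15 down [-0.001 -0.002 -1.   ] F [-0.1 -0.3 -0.5] q [ 1.05  0.22  1.53 -0.    1.39 -0.13] w 1.001
yaw -13.4 turn [ 6.000e-02  8.055e+01 -9.000e-02] shift cm [-57.72   6.65 -50.33]
yaw 166.6 turn [-9.000e-02 -9.945e+01 -6.000e-02] shift cm [-57.72   6.65 -50.33]
```

```bash
python3 -m crank '[[[0,40,0],[-28.8,0,-25.2],5],[[0,80.5,0],[-57.7,2,-50.3],5],[[0,80.5,0],[-57.7,2,-50.3],5],[[0,80.5,0],[-57.7,2,-50.3],5],[[0,80.5,0],[-57.7,2,-50.3],5],[[0,80.5,0],[-57.7,2,-50.3],5],[[0,80.5,0],[-57.7,2,-50.3],5],[[0,80.5,0],[-57.7,2,-50.3],5],[[0,80.5,0],[-57.7,2,-50.3],5],[[0,80.5,0],[-57.7,2,-50.3],5],[[0,80.5,0],[-57.7,2,-50.3],5],[[0,80.5,0],[-57.7,2,-50.3],5],[[0,80.5,0],[-57.7,2,-50.3],5],[[0,80.5,0],[-57.7,2,-50.3],5],[[0,80.5,0],[-57.7,2,-50.3],5],[[0,80.5,0],[-57.7,2,-50.3],5],[[0,80.5,0],[-57.7,2,-50.3],5],[[0,80.5,0],[-57.7,2,-50.3],5],[[0,80.5,0],[-57.7,2,-50.3],5],[[0,80.5,0],[-57.7,2,-50.3],5]]'
cat > st.py <<'E'
from h import *
from cell import env,vision
import sys
s=env.read_state();show(s)
a=[float(v) for v in sys.argv[1:]]
if len(a)==4: plan(s,a[:3],a[3])
E
python3 st.py .482 -.152 .09 -13.4
```

```text
clock: 1.77
eef_pos: [0.4824, -0.1543, 0.206]
tcp_rot: [0.702, -0.084, 0.083, -0.702]
force: [-0.2, 0.3, -0.3]
gripper_width: 0.592
t 1.77 pos [ 0.4824 -0.1543  0.206 ] yawx -13.59 down [-0.001 -0.    -1.   ] F [-0.2  0.3 -0.3] q [-0.47 -0.05  1.85 -0.    1.34 -0.23] w 0.592
yaw -13.4 turn [ 0.03 -0.19 -0.04] shift cm [-0.08 11.6   0.22]
```

```bash
python3 -m crank '[[[0,0,0],[-0.1,2,0.2],4.5],[[0,0,0],[-0.1,4,0.2],4],[[0,0,0],[-0.1,5.5,0.2],4],[[0,0,0],[-0.1,5.5,0.2],4],[[0,0,0],[-0.1,5.5,0.2],4]]' >/dev/null
python3 st.py .482 -.152 .09 -13.4
python3 - <<'E'
from h import *
from cell import vision
c=vision.capture('wrist');cv2.imwrite('pics/w1.png',c['image'][:,:,::-1])
m=red(c);P=cloud(c)
n,l,st,ce=cv2.connectedComponentsWithStats(m.astype(np.uint8))
for i in range(1,n):
    if st[i,4]>150: 
        Q=P[l==i];t=Q[Q[:,2]>np.nanpercentile(Q[:,2],80)-.004];print(st[i],ce[i],np.nanmean(t,0).round(4),t[:,2].max(), cv2.minAreaRect((t[:,:2]*1000).astype(np.float32)))
E
```

```text
t 2.18 pos [ 0.4807 -0.1473  0.1508] yawx -13.29 down [-0.002  0.002 -1.   ] F [-0.4  0.   0.9] q [-0.45 -0.    1.92  0.    1.23 -0.22] w 0.467
yaw -13.4 turn [-0.05  0.11 -0.16] shift cm [ 0.25  6.08 -0.43]
[ 317  223   22   93 1921] [327.52680895 268.87298282] [ 0.4858 -0.1536  0.1002] 0.10295685587580977 ((485.7350769042969, -154.88986206054688), (48.50383377075195, 11.585502624511719), 76.60980224609375)
[ 525  239   51   46 1796] [550.00222717 261.29342984] [ 0.6112 -0.183   0.088 ] 0.09021730407504586 ((611.5621948242188, -183.66226196289062), (25.718713760375977, 25.78428077697754), 38.16318130493164)
```

View pics/w1.png

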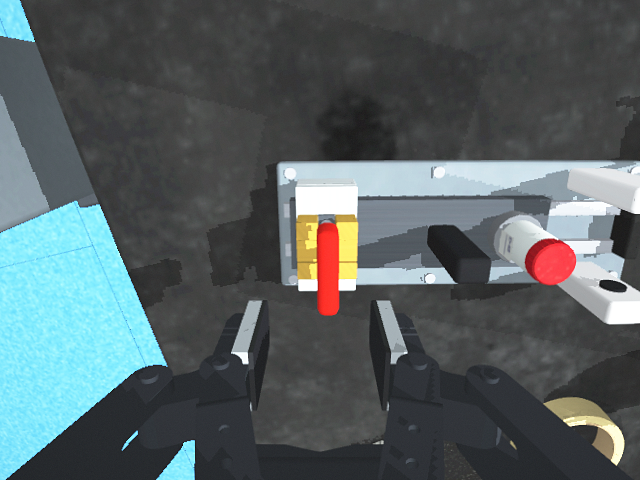

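The red bar is at (328,269), almost midway between the jaws, whose midpoint is near 318. The black post is at (458,253) and the cap at (550,261). I'll settle closer and measure again.

```bash
python3 -m crank '[[[0,0,0],[0.3,1,-0.4],4],[[0,0,0],[0.4,2,-0.5],4],[[0,0,0],[0.4,2,-0.5],4],[[0,0,0],[0.4,2,-0.5],4],[[0,0,0],[0.4,2,-0.5],4],[[0,0,0],[0.4,2,-0.5],4]]' >/dev/null
cat > look.py <<'E'
from h import *
from cell import vision
import sys
c=vision.capture(sys.argv[1]);cv2.imwrite('pics/%s.png'%sys.argv[2],c['image'][:,:,::-1])
m=red(c);P=cloud(c)
n,l,st,ce=cv2.connectedComponentsWithStats(m.astype(np.uint8))
for i in range(1,n):
    Q=P[l==i];Q=Q[np.isfinite(Q[:,0])]
    if st[i,4]<60 or len(Q)<20: continue
    z=np.percentile(Q[:,2],80);t=Q[Q[:,2]>z-.004]
    if not(.4<t[:,0].mean()<.75 and -.3<t[:,1].mean()<-.08):continue
    r=cv2.minAreaRect((t[:,:2]*1000).astype(np.float32))
    print(st[i],'top',t.mean(0).round(4),'z80',z.round(4),'rect',np.round(r[0],1),np.round(r[1],1),round(r[2],1))
E
python3 st.py .482 -.152 .09 -13.4; python3 look.py wrist w2; python3 look.py top t2; python3 look.py side s2
```

```text
t 2.73 pos [ 0.4846 -0.1548  0.1319] yawx -13.36 down [ 0. -0. -1.] F [ 0.5 -0.5 -0.5] q [-0.46  0.03  1.92  0.    1.19 -0.23] w 0.47
yaw -13.4 turn [0.   0.04 0.02] shift cm [-0.32  4.19  0.21]
[ 305  222   25  101 2317] top [ 0.4859 -0.1536  0.1002] z80 0.101 rect [ 485.4 -155.2] [49.6 11.2] 77.0
[ 533  239   56   50 2136] top [ 0.6112 -0.183   0.088 ] z80 0.0886 rect [ 611.9 -183.9] [25.9 25.8] 17.8
[329 272  10  35 294] top [ 0.4819 -0.158   0.1001] z80 0.1007 rect [ 482.1 -155.6] [50.5 10.4] 78.9
[423 290  20  16 185] top [ 0.609  -0.1881  0.087 ] z80 0.088 rect [ 608.2 -186.1] [23.4 24.7] 85.7
```

```bash
python3 -m crank '[[[0,0,0],[-0.1,1.5,0],4],[[0,0,0],[-0.1,3,0],4],[[0,0,0],[-0.1,4.2,0],4],[[0,0,0],[-0.1,4.2,0],4],[[0,0,0],[-0.1,4.2,0],2],[[0,0,0],[-0.1,4.2,0],0.5],[[0,0,0],[-0.1,4.2,0],0.5],[[0,0,0],[-0.1,4.2,0],0.5],[[0,0,0],[-0.1,4.2,0],0.5],[[0,0,0],[-0.1,4.2,0],0.5],[[0,0,0],[-0.1,4.2,0],0.5]]' >/dev/null
python3 st.py
```

```text
t 3.8 pos [ 0.4838 -0.1547  0.0906] yawx -13.35 down [ 0.001 -0.001 -1.   ] F [-2.5  0.7  6.5] q [-0.46  0.09  1.95 -0.    1.11 -0.23] w 0.104
```

```bash
python3 -m crank '[[[0,0,0],[0,0,0],0.5],[[0,0,0],[0,0,0],0.5]]' >/dev/null
python3 st.py; python3 look.py wrist w3
python3 - <<'E'
import cv2
cv2.imwrite('pics/w3c.png',cv2.resize(cv2.imread('pics/w3.png')[180:460,180:480],None,fx=2,fy=2))
E
```

```text
t 3.97 pos [ 0.4838 -0.1547  0.0906] yawx -13.35 down [ 0.001 -0.001 -1.   ] F [-2.2  0.8  6.5] q [-0.46  0.09  1.95 -0.    1.11 -0.23] w 0.109
[ 303  250   31  125 3284] top [ 0.4862 -0.1526  0.1006] z80 0.1011 rect [ 485.5 -155.5] [50.  11.5] 77.3
[ 579  269   61   61 2998] top [ 0.6099 -0.1826  0.0879] z80 0.0885 rect [ 610.1 -183.8] [26.8 23.5] 87.6
```

View pics/w3c.png

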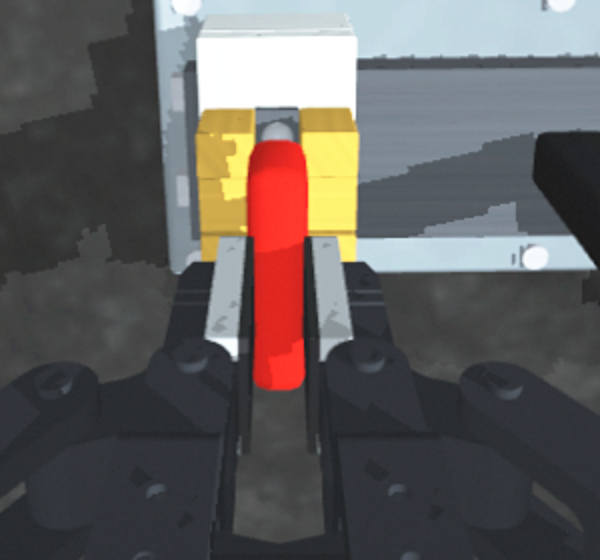

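The jaws are closed on the red bar, with the pads on both faces around (275,310) of the crop. Next I lift.

```bash
python3 -m crank '[[[0,0,0],[0,-0.5,0],0.5],[[0,0,0],[0,-1,0],0.5],[[0,0,0],[0,-1.5,0],0.5],[[0,0,0],[0,-2.1,0],0.5],[[0,0,0],[0,-2.1,0],0.5],[[0,0,0],[0,-2.1,0],0.5]]' >/dev/null
python3 st.py; python3 look.py side s4;python3 look.py wrist w4
```

```text
t 4.52 pos [ 0.4835 -0.1545  0.1106] yawx -13.35 down [ 0. -0. -1.] F [ 3.1 -1.7 -8. ] q [-0.46  0.06  1.94 -0.    1.15 -0.23] w 0.111
[329 261  10  35 274] top [ 0.4813 -0.1601  0.1203] z80 0.1206 rect [ 481.7 -155.9] [50.6 10.1] 78.6
[423 290  20  16 209] top [ 0.609  -0.1871  0.0872] z80 0.088 rect [ 608.8 -185.6] [24.2 24. ] 21.0
[ 304  251   31  124 3271] top [ 0.486  -0.1524  0.1203] z80 0.1208 rect [ 485.6 -155.2] [49.5 11.4] 77.4
[ 556  253   62   55 2630] top [ 0.6111 -0.1829  0.088 ] z80 0.0886 rect [ 611.6 -184.1] [26.2 26.1] 85.8
```

```bash
python3 -m crank '[[[0,-6,0],[0,0,0],0.5],[[0,-12,0],[0,0,0],0.5],[[0,-18,0],[0,0,0],0.5],[[0,-24,0],[0,0,0],0.5],[[0,-30,0],[0,0,0],0.5],[[0,-36,0],[0,0,0],0.5],[[0,-42,0],[0,0,0],0.5],[[0,-42,0],[0,0,0],0.5]]' >/dev/null
python3 st.py .4837 -.1546 .1106 76.6; python3 look.py wrist w5
```

```text
t 5.28 pos [ 0.4831 -0.1545  0.1101] yawx 28.86 down [-0.001  0.    -1.   ] F [ 2.2 -3.  -8.1] q [-0.46  0.06  1.94 -0.    1.15 -0.97] w 0.11
yaw 76.6 turn [-4.000e-02 -4.774e+01 -3.000e-02] shift cm [ 0.05 -0.05 -0.04]
[ 304  251   30  125 3271] top [ 0.4837 -0.1529  0.1201] z80 0.1206 rect [ 485.  -155.2] [11.2 49.8] 29.4
```

Turning cleanly with low forces, so I'll finish the quarter turn.

```bash
python3 -m crank '[[[0,-6,0],[0,0,0],0.5],[[0,-12,0],[0,0,0],0.5],[[0,-18,0],[0,0,0],0.5],[[0,-24,0],[0,0,0],0.5],[[0,-30,0],[0,0,0],0.5],[[0,-36,0],[0,0,0],0.5],[[0,-42,0],[0,0,0],0.5],[[0,-47.7,0],[0,0,0],0.5],[[0,-47.7,0],[0,0,0],0.5],[[0,-47.7,0],[0,0,0],0.5]]' >/dev/null
python3 st.py; python3 look.py wrist w6;python3 look.py top t6
```

```text
t 6.17 pos [ 0.4829 -0.1548  0.1103] yawx 76.05 down [-0.001 -0.    -1.   ] F [ 0.  -5.3 -8.2] q [-0.47  0.06  1.94 -0.    1.15 -1.79] w 0.111
[ 303  250   31  126 3279] top [ 0.4821 -0.1548  0.1203] z80 0.1208 rect [ 484.8 -155.5] [11.4 49.4] 76.8
```

```bash
python3 -m crank '[[[0,0,0],[0,0.3,0],0.5],[[0,0,0],[0,0.6,0],0.5],[[0,0,0],[0,0.6,0],0.5]]'; python3 look.py side s7; python3 look.py wrist w7
```

```text
clock: 6.52
eef_pos: [0.483, -0.1548, 0.1047]
tcp_rot: [-0.556, -0.436, 0.437, 0.556]
force: [-2.0, -3.8, -6.8]
gripper_width: 0.107
[314 273  40  19 384] top [ 0.4827 -0.1578  0.113 ] z80 0.1129 rect [ 481.8 -156. ] [12.3 48.6] 77.9
[423 289  20  17 217] top [ 0.6083 -0.1871  0.0872] z80 0.0881 rect [ 608.7 -186.1] [25.8 24.3] 4.6
[ 303  250   31  125 3282] top [ 0.482  -0.1548  0.1147] z80 0.1152 rect [ 484.4 -155.7] [11.5 49. ] 75.8
```

```bash
python3 -m crank '[[[0,0,0],[0,0,0],2],[[0,0,0],[0,0,0],3],[[0,0,0],[0,0,0],4],[[0,0,0],[0,0,0],4],[[0,0,0],[0,-2,0],4],[[0,0,0],[0,-4,0],4],[[0,0,0],[0,-5,0],4],[[0,0,0],[0,-5,0],4],[[0,0,0],[0,-5,0],4]]' >/dev/null; python3 st.py .5603 -.173 .14 76.6; python3 look.py side s8; python3 look.py wrist w8
python3 - <<'E'
from h import *
from cell import vision
for n in('wrist','side'):
    c=vision.capture(n);P=cloud(c);v=c['image'].max(2)
    k=(abs(P[...,2]-.096)<.003)&(np.hypot(P[...,0]-.56,P[...,1]+.173)<.02)&(v<80)
    print(n,k.sum(),P[k].mean(0),cv2.minAreaRect((P[k][:,:2]*1000).astype(np.float32)))
E
```

```text
t 7.37 pos [ 0.484  -0.1546  0.1551] yawx 76.35 down [ 0.002 -0.001 -1.   ] F [ 0.4 -0.5 -0. ] q [-0.46  0.    1.9   0.    1.24 -1.8 ] w 0.467
yaw 76.6 turn [ 0.1  -0.25 -0.01] shift cm [ 0.01  1.53 -7.85]
[314 273  40  19 636] top [ 0.482  -0.1574  0.1133] z80 0.1137 rect [ 481.9 -155.9] [13.7 48.7] 75.8
[423 289  20  17 222] top [ 0.6087 -0.1866  0.0871] z80 0.0879 rect [ 608.7 -185. ] [26.6 24.9] 73.4
[ 306  217   24   97 2159] top [ 0.4835 -0.1554  0.1142] z80 0.115 rect [ 484.7 -155.8] [11.6 49. ] 76.7
[ 302  409   38   39 1181] top [ 0.6102 -0.1839  0.0881] z80 0.0887 rect [ 611.5 -184.2] [25.5 25.1] 28.6
wrist 314 [ 0.5591903  -0.17343027  0.09602888] ((562.6884155273438, -173.50477600097656), (14.81416130065918, 20.551267623901367), 76.78504180908203)
side 144 [ 0.5594239  -0.17411878  0.09580951] ((560.132080078125, -172.57960510253906), (18.077245712280273, 20.318666458129883), 81.23738098144531)
```

View pics/w8.png

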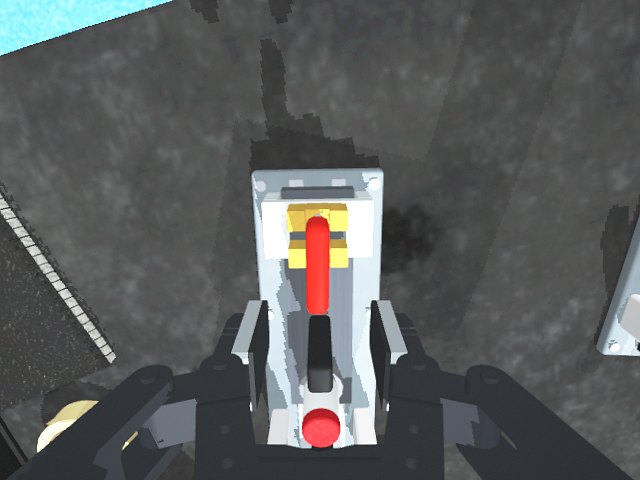

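The bar is parked along the rail: its top is at 114 mm, so the pin is about 14 mm up. The post is at (320,353) and the cap at (321,428). Next I grip the post.

```bash
python3 -m crank '[[[0,0,0],[0,0,-3],4],[[0,0,0],[0,0,-6],4],[[0,0,0],[0,0,-7.9],4],[[0,0,0],[0,0,-7.9],4],[[0,0,0],[0,2,-7.9],4],[[0,0,0],[0,4,-7.9],4],[[0,0,0],[0,6,-7.9],4],[[0,0,0],[0,7.5,-7.9],4],[[0,0,0],[0,7.5,-7.9],4],[[0,0,0],[0,7.5,-7.9],2],[[0,0,0],[0,7.5,-7.9],0.8],[[0,0,0],[0,7.5,-7.9],0.8],[[0,0,0],[0,7.5,-7.9],0.8],[[0,0,0],[0,7.5,-7.9],0.8],[[0,0,0],[0,7.5,-7.9],0.8],[[0,0,0],[0,7.5,-7.9],0.8]]' >/dev/null; python3 st.py .6183 -.187 .08 76.6;  python3 look.py wrist w9; python3 look.py side s9
```

```text
t 8.9 pos [ 0.5607 -0.1728  0.0804] yawx 76.37 down [ 0.001  0.    -1.   ] F [-0.9  5.4  2.8] q [-0.43  0.28  1.75  0.    1.11 -1.77] w 0.165
yaw 76.6 turn [ 0.06 -0.23  0.02] shift cm [-0.02  0.05 -5.94]
[ 293   15   45  186 7602] top [ 0.4838 -0.1554  0.114 ] z80 0.1149 rect [ 485.3 -155.8] [11.7 49.6] 76.2
[ 292  385   57   59 2621] top [ 0.6101 -0.1842  0.0884] z80 0.0886 rect [ 596.7 -181.7] [25.  57.3] 78.0
[314 273  40  19 601] top [ 0.4821 -0.1576  0.1132] z80 0.1137 rect [ 482.3 -156.4] [13.7 47.5] 76.4
[423 289  21  17 201] top [ 0.6091 -0.1869  0.087 ] z80 0.088 rect [ 609.9 -185.6] [25.6 23.5] 24.8
```

Gripped. Now I'll slide most of the way along −z tool.

```bash
python3 -m crank '[[[0,0,0],[0,0,-0.7],0.8],[[0,0,0],[0,0,-1.4],0.8],[[0,0,0],[0,0,-2.1],0.8],[[0,0,0],[0,0,-2.8],0.8],[[0,0,0],[0,0,-3.5],0.8],[[0,0,0],[0,0,-4.2],0.8],[[0,0,0],[0,0,-4.9],0.8],[[0,0,0],[0,0,-5.4],0.8],[[0,0,0],[0,0,-5.6],0.8],[[0,0,0],[0,0,-5.6],0.8],[[0,0,0],[0,0,-5.6],0.8]]' >/dev/null; python3 st.py;  python3 look.py side s10
```

```text
t 9.92 pos [ 0.6162 -0.1854  0.0805] yawx 76.38 down [ 0.003  0.001 -1.   ] F [3.  7.3 2. ] q [-0.42  0.4   1.59  0.    1.15 -1.75] w 0.164
[314 273  39  19 631] top [ 0.482  -0.1573  0.1133] z80 0.1138 rect [ 481.8 -156. ] [13.1 48.9] 75.8
[468 293  20  14 157] top [ 0.6645 -0.2021  0.0868] z80 0.0877 rect [ 665.  -200.7] [22.2 19.8] 18.2
```

```bash
python3 -m crank '[[[0,0,0],[0,0,-0.1],0.8],[[0,0,0],[0,0,-0.2],0.8],[[0,0,0],[0,0,-0.2],0.8],[[0,0,0],[0,0,-0.2],0.8]]' >/dev/null; python3 st.py; python3 -m crank '[[[0,0,0],[0,0,-0.1],0.8],[[0,0,0],[0,0,-0.2],0.8],[[0,0,0],[0,0,-0.2],0.8],[[0,0,0],[0,0,-0.2],0.8]]' >/dev/null; python3 st.py
```

```text
t 10.3 pos [ 0.6176 -0.1857  0.0805] yawx 76.38 down [ 0.002  0.001 -1.   ] F [1.7 7.5 2.9] q [-0.42  0.4   1.59  0.    1.15 -1.75] w 0.168
t 10.63 pos [ 0.6189 -0.186   0.0805] yawx 76.38 down [ 0.     0.002 -1.   ] F [-2.7  7.9  4.4] q [-0.41  0.41  1.58  0.    1.15 -1.75] w 0.166
```

```bash
python3 -m crank '[[[0,0,0],[0,0,-0.1],0.8],[[0,0,0],[0,0,-0.2],0.8],[[0,0,0],[0,0,-0.2],0.8],[[0,0,0],[0,0,-0.2],0.8]]' >/dev/null; python3 st.py; python3 -m crank '[[[0,0,0],[0,0,-0.1],0.8],[[0,0,0],[0,0,-0.2],0.8],[[0,0,0],[0,0,-0.2],0.8],[[0,0,0],[0,0,-0.2],0.8]]' >/dev/null; python3 st.py; python3 look.py side s11
```

```text
t 10.97 pos [ 0.619  -0.186   0.0804] yawx 76.39 down [-0.004  0.003 -1.   ] F [-8.  10.3 10. ] q [-0.41  0.41  1.58  0.    1.16 -1.75] w 0.165
t 11.3 pos [ 0.6191 -0.186   0.0804] yawx 76.4 down [-0.008  0.004 -1.   ] F [-16.3  11.7  16. ] q [-0.41  0.41  1.57  0.    1.16 -1.75] w 0.166
[314 273  40  19 632] top [ 0.4818 -0.1572  0.1131] z80 0.1135 rect [ 482.  -155.5] [14.8 48.8] 75.0
[469 293  21  15 166] top [ 0.6662 -0.2019  0.0866] z80 0.0875 rect [ 667.1 -199.6] [23.1 23.2] 41.9
```

At the end stop: the position has stalled and the force is climbing. I'll ease off about 2 mm of the push, release and lift away.

```bash
python3 -m crank '[[[0,0,0],[0,0,0.2],0.8],[[0,0,0],[0,0,0.2],0.8],[[0,0,0],[0,0,0.2],2],[[0,0,0],[0,0,0.2],4],[[0,0,0],[0,0,0.2],4],[[0,0,0],[0,0,0.2],4],[[0,0,0],[0,-2,0.2],4],[[0,0,0],[0,-5,0.2],4],[[0,0,0],[0,-8,0.2],4],[[0,0,0],[0,-11,0.2],4],[[0,0,0],[0,-14,0.2],4],[[0,0,0],[0,-14,8],4],[[0,0,0],[0,-14,16],4],[[0,0,0],[0,-14,16],4],[[0,0,0],[0,-14,16],4],[[0,0,0],[0,-14,16],4],[[0,0,0],[0,-14,16],4]]' >/dev/null; python3 st.py;  python3 look.py side s12; python3 look.py wrist w12
python3 - <<'E'
import cv2
cv2.imwrite('pics/s12c.png',cv2.resize(cv2.imread('pics/s12.png')[240:390,280:530],None,fx=2.5,fy=2.5))
from h import *
from cell import vision
c=vision.capture('side');P=cloud(c);v=c['image'].max(2)
k=(abs(P[...,2]-.096)<.003)&(np.hypot(P[...,0]-.619,P[...,1]+.187)<.025)&(v<80)
print(k.sum(),P[k].mean(0))
E
```

```text
t 12.77 pos [ 0.4658 -0.1505  0.2199] yawx 76.3 down [ 0.001 -0.001 -1.   ] F [ 0.8 -0.3  0.8] q [-0.47 -0.1   1.88 -0.    1.37 -1.81] w 0.467
[314 273  40  19 637] top [ 0.4822 -0.1573  0.1133] z80 0.1137 rect [ 482.  -155.3] [14.1 48.8] 74.9
[469 293  21  14 196] top [ 0.6668 -0.2014  0.0868] z80 0.0877 rect [ 667.8 -200.1] [23.4 21.1] 20.4
[ 310  213   18   74 1210] top [ 0.4836 -0.1555  0.1142] z80 0.1151 rect [ 484.8 -155.7] [11.6 49.1] 76.0
[308 423  30  29 697] top [ 0.6649 -0.1962  0.0921] z80 0.0889 rect [ 570.8 -171.9] [ 25.2 229.8] 75.4
144 [ 0.61838096 -0.18763549  0.09585449]
```

View pics/s12c.png

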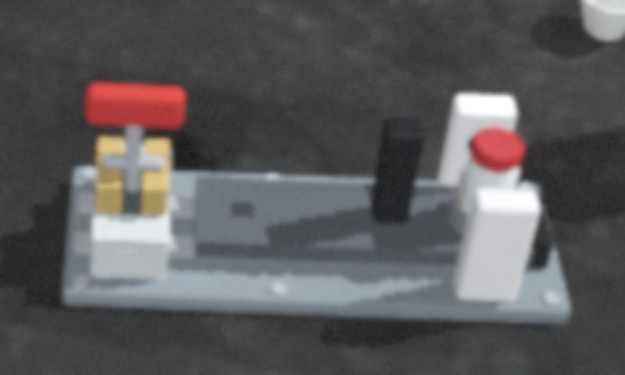

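The bar is up along the rail at (136,105), and the vial at (498,150) is between the white posts. The black post has moved 60.5 mm by the side camera.

```bash
python3 -c "
from cell import env
print(env.hand_in())"
```

```text
the job is handed in; nothing more can be done
None
```

The red reader's pin is parked and its carriage is at the end stop. I handed the job in at about 13 s of the 43 s allowed.

- **Pin:** I gripped the red T-handle, lifted it about 20 mm, turned it a quarter turn and lowered it into the rest notch before letting go. It stayed there after release: the bar lies along the rail with its top at about 114 mm, which puts the pin about 14 mm up.
- **Carriage:** I then slid it by the black post until it stalled with the push rising to about 16 N along the rail. I eased off, released and lifted clear.
- **Last checks:** The side camera put the post 60.5 mm from its start, against the 60 mm end stop. The vial stands between the white posts. The arm was clear, with the force reading under 1 N.
- **Disagreements:**
  - The wrist, side and top cameras differed by about 3–4 mm on the bar's position, so I aimed between them.
  - The gripper read about 9 mm on the 12 mm bar.
  - The last wrist measurement of the cap was unusable because something else was picked up with it; I relied on the side view for that.

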